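# Square up battery cells in the welding jig with a straightedge

### The arm

A 6-joint arm with a two-finger parallel gripper is mounted at the origin on the work surface. World frame = base frame: x ahead of the robot, y to its left, z up, the work surface at z = 0. Lengths are in m, angles in degrees, forces in N, time in s.
With the tool pointing down it reaches from about 0.4 to 0.825 m from the base axis. Payload 7 kg.
Tool frame: the origin (TCP) lies midway between the tips of the shut fingers; the grasp point (between the pads) lies 19 mm behind it; z points along the fingers, y is the line along which they close (so a half turn about z gives the same grasp; the last joint's range is limited). The gripper opens to 88 mm and grips with 3 to 60 N. Pads are 19 mm wide; open, the fingers measure 130 mm over their backs; the gripper's body (78 mm by 193 mm) begins 47 mm behind the grasp point.
Start: joints at [-59.353, 20.546, 0.682, 0, -70.136, -16.507], TCP at [0.165, -0.655, 0.227] pointing down, gripper open.
Joint ranges: [-176.03, 176.03], [-82.01, 121.73], [-58.28, 71.71], [-173.87, 95.51], [-174.79, -0.11], [-173.66, 173.66]. Speed limits (degrees/s): [136.94, 136.94, 172.46, 180, 180, 180].

### API

Orientations are given as [roll, pitch, yaw] about the fixed x, y, z axes, in that order (R = Rz(yaw) Ry(pitch) Rx(roll)).
In Python, from plant import ctrl, viewer, close_job gives the robot as it stands. The module is installed in compiled form; this text tells all that it offers.
- The arm moves only by the tool step_arm, never from a script. Its argument "moves" is a list that holds one entry, the list of rows, each a list of 5 numbers: the shift along the world's x, y, z in cm, then the turn about the world's z in rad, then the finger opening in cm, from 0 to 8.76. In form: [[[tx, ty, tz, twist, grip], ...]]. A call has 1 to 10 rows; each row shifts and turns the commanded pose from where the row before left it; what a row does not reach is not made up. A row lasts 1/10 s, in which the tool goes at most 50 mm and 8.59 degrees, less where a joint would pass 70% of its speed; a pose out of reach is approached as far as the arm can. A call with a gripper value outside its range is refused whole. The fingers move at their own pace and stop on an object; the grip force is fixed at half the most. Time passes only in rows, so rows that do not move let the fingers close. It gives the time, the measured TCP pose, the force, the opening and the grip force at its end, in the units of the state.
- ctrl.get_obs(): the state, without advancing time (a new reading comes with each control period).
- viewer.snapshot(name): name is "side" or "top" or "wrist"; returns (picture, depth): 420x560x3 uint8, blue, green, red; 420x560 float32, m along the optical axis (not along the pixel's ray), 0 where there is no reading.
- viewer.camera_info(name): a dict with "camera_matrix" (3x3 intrinsics, pixels), "eye" and "orientation" of the camera in the world. Camera axes: x right, y down, z forward; pixel columns grow to the right and rows downward; lengths in m; the calibration is good to about 2 mm. A picture is of the moment at which its call begins: read the wrist's pose just before it. camera_info takes no time and is no camera call; for the wrist camera it gives the pose at the moment of the call.
- close_job(): hands the job in; it is judged then, once.
The state is a dict: "clock": time; "joint_pos": joint angles; "qvel": joint speeds; "tau": joint torques, N m; "tool_pos": TCP position; "orientation": TCP orientation; "force": force on the tool from outside, world axes, zero at the start; "moment": the same for the moment, N m; "opening": finger opening in m; "gripper_force": force on a finger pad.
Only numpy, scipy, OpenCV 4.12 (cv2) and the standard library are available. Lean on these libraries where they do the work, as an engineer would, in place of code of your own. Each camera call takes 0.05 s, during which the arm holds its last target. There are 200 camera calls.

### The job

Take the yellow straightedge out of its tray and with it slide the five loose blue cells in the jig together, as one row under the red sprung pads, until all their far ends bear on the black fence, and lean on the row there for about a second with about 7 N more than the sliding took (over 14 N on the fence dents the cells). Then stand the straightedge back upright and lengthwise in its tray, clear of the red spudger, and let go. Leave the cells flush against the fence, keep the gripper off the cells, the fence and the bridge over them, and leave the other things on the bench alone.

Things in the scene. Friction and masses are not known exactly. Their poses are not given: they have to be found in the camera images.
- straightedge_c (a point): Loose yellow glass-fibre angle used as straightedge, 180 g, standing in the tray. Upright leg 160 mm long (along its y), 10 mm thick (along its x), 70 mm high; this point is the middle of the upright leg, 35 mm above its underside. The flat pushing face is the leg's +x face, 5 mm from this point; a foot 6 mm thick sticks out on the -x side to 42 mm from this point.
- tray: Fixed shallow black tool tray, outside 120 mm (its x) by 200 mm (its y), walls 4 mm thick and 10 mm high, floor 4 mm thick; origin under its centre. The straightedge belongs on its +x half: upright leg about 20 mm to +x of the centre, length along the tray's y (centred within 15 mm), foot towards the tray's -x side.
- jig: Fixed white cell jig: deck 200 mm (its x) by 150 mm (its y), 8 mm thick, origin under its centre; +x points to the fence. Its -x part is bare deck: push with the straightedge held 2 to 5 mm clear of it, as arms sag under the push, and drag on the deck hides the feel; ribs 6 mm high, from the fence back 56 mm, form five grooves along x, 22 mm apart, groove 0 at y = -44 mm to groove 4 at +44 mm.
- bridge: Fixed aluminium hold-down bridge over the row, part of the jig, 16 mm wide (x), its middle 38 mm before the fence's face, its top 45 mm above the bench (pad stems to 52 mm); origin on the deck. Below it five red sprung pads press on the cells with about 2.4 N each, so sliding the row takes some 5 to 15 N, differing with the friction; then the force climbs at the fence.
- fence: Black rigid fence bar across the far end of the jig, 150 mm long, 12 mm thick, 24 mm high above the deck (two brass thumb screws on it stand 8 mm higher, near its ends). Its face towards the cells is the plane x = 0 of this body; origin at the deck, in mid-length. It does not yield.
- fence_line (a point): Point on the fence's face towards the cells, at mid-length, at the height of the cells' axes (17 mm above the bench). Its x axis points into the fence, square to it; y along the fence. A cell that is home has its centre 32.5 mm to -x of the fence's face.
- cell0_c (a point): Centre (on the axis) of the loose blue battery cell in groove 0 (y = -44 mm on the jig): 17.6 mm in diameter, 65 mm long along its x, about 46 g, lying on the deck in its groove with about 1 mm side play, its far end 7 to 28 mm short of the fence at the start. Its axis is 17 mm above the bench.
- cell1_c (a point): Centre (on the axis) of the loose blue battery cell in groove 1 (y = -22 mm on the jig): 17.6 mm in diameter, 65 mm long along its x, about 46 g, lying on the deck in its groove with about 1 mm side play, its far end 7 to 28 mm short of the fence at the start. Its axis is 17 mm above the bench.
- cell2_c (a point): Centre (on the axis) of the loose blue battery cell in groove 2 (y = 0 mm on the jig): 17.6 mm in diameter, 65 mm long along its x, about 46 g, lying on the deck in its groove with about 1 mm side play, its far end 7 to 28 mm short of the fence at the start. Its axis is 17 mm above the bench.
- cell3_c (a point): Centre (on the axis) of the loose blue battery cell in groove 3 (y = 22 mm on the jig): 17.6 mm in diameter, 65 mm long along its x, about 46 g, lying on the deck in its groove with about 1 mm side play, its far end 7 to 28 mm short of the fence at the start. Its axis is 17 mm above the bench.
- cell4_c (a point): Centre (on the axis) of the loose blue battery cell in groove 4 (y = 44 mm on the jig): 17.6 mm in diameter, 65 mm long along its x, about 46 g, lying on the deck in its groove with about 1 mm side play, its far end 7 to 28 mm short of the fence at the start. Its axis is 17 mm above the bench.
- cell0: The same cell as a body, origin 8.8 mm below its centre.
- cell1: The same cell as a body, origin 8.8 mm below its centre.
- cell2: The same cell as a body, origin 8.8 mm below its centre.
- cell3: The same cell as a body, origin 8.8 mm below its centre.
- cell4: The same cell as a body, origin 8.8 mm below its centre.
- straightedge: The same straightedge as a body, origin under the middle of its upright leg. Grip that leg across its 10 mm thickness from above, near the middle of its length and with the fingertips no more than 25 mm below its top, so that they pass over the cells and the bridge.
- spudger: Bystander: red plastic spudger, 10 mm wide, about 160 mm long, 7 mm high, lying in the tray along its -x wall, origin under its middle.
- tape: Bystander: orange roll of tape, 90 mm across, 24 mm high.
- phone: Bystander: black phone, 148 x 72 x 9 mm, lying on the bench.
- spare_cell: Bystander: green battery cell, standing, 17.6 mm across, 65 mm high; it tips easily.
- screwdriver: Bystander: screwdriver lying on the bench.
- multimeter: Bystander: yellow multimeter, 180 x 85 x 36 mm (knob 45 mm).
- strip_reel: Bystander: reel of nickel strip, 76 mm across, 16 mm high.
Not all that is in view belongs to the job. There is more than one size of the jig; the job needs the larger. What is shaped like the straightedge but turquoise is not meant.

How it is judged (in metres and radians):
On the way, in this order (a step that is already met when the one before it is completed fails the run):
1. the straightedge has been lifted out of its tray (z of straightedge_c in the frame of tray above 0.06 m), for 0.1 s.
2. all five cells are against the fence and the straightedge presses the row on it with 4 to 14 N for half a second (x of cell0_c in the frame of fence_line between -0.0345 and -0.031 m and y of cell0_c in the frame of fence_line between -0.048 and -0.04 m and z of cell0_c in the frame of fence_line between -0.003 and 0.003 m and x of cell1_c in the frame of fence_line between -0.0345 and -0.031 m and y of cell1_c in the frame of fence_line between -0.026 and -0.018 m and z of cell1_c in the frame of fence_line between -0.003 and 0.003 m and x of cell2_c in the frame of fence_line between -0.0345 and -0.031 m and y of cell2_c in the frame of fence_line between -0.004 and 0.004 m and z of cell2_c in the frame of fence_line between -0.003 and 0.003 m and x of cell3_c in the frame of fence_line between -0.0345 and -0.031 m and y of cell3_c in the frame of fence_line between 0.018 and 0.026 m and z of cell3_c in the frame of fence_line between -0.003 and 0.003 m and x of cell4_c in the frame of fence_line between -0.0345 and -0.031 m and y of cell4_c in the frame of fence_line between 0.04 and 0.048 m and z of cell4_c in the frame of fence_line between -0.003 and 0.003 m and contact force between fence and anything else above 4 N and (contact force between straightedge and cell0 above 0.2 N or contact force between straightedge and cell1 above 0.2 N or contact force between straightedge and cell2 above 0.2 N or contact force between straightedge and cell3 above 0.2 N or contact force between straightedge and cell4 above 0.2 N)), for 0.5 s.
At the end, for the whole second after the job is handed in: All five cells lie in their grooves, far ends within 2 mm of the fence's face; the straightedge stands upright, released, at rest on its tray's floor, its leg's middle 0 to 50 mm to +x of the tray's centre, within 16 mm along y, its length within 10 degrees of the tray's (x of cell0_c in the frame of fence_line between -0.0345 and -0.031 m and y of cell0_c in the frame of fence_line between -0.048 and -0.04 m and z of cell0_c in the frame of fence_line between -0.003 and 0.003 m and x of cell1_c in the frame of fence_line between -0.0345 and -0.031 m and y of cell1_c in the frame of fence_line between -0.026 and -0.018 m and z of cell1_c in the frame of fence_line between -0.003 and 0.003 m and x of cell2_c in the frame of fence_line between -0.0345 and -0.031 m and y of cell2_c in the frame of fence_line between -0.004 and 0.004 m and z of cell2_c in the frame of fence_line between -0.003 and 0.003 m and x of cell3_c in the frame of fence_line between -0.0345 and -0.031 m and y of cell3_c in the frame of fence_line between 0.018 and 0.026 m and z of cell3_c in the frame of fence_line between -0.003 and 0.003 m and x of cell4_c in the frame of fence_line between -0.0345 and -0.031 m and y of cell4_c in the frame of fence_line between 0.04 and 0.048 m and z of cell4_c in the frame of fence_line between -0.003 and 0.003 m and x of straightedge_c in the frame of tray between 0 and 0.05 m and y of straightedge_c in the frame of tray between -0.016 and 0.016 m and z of straightedge_c in the frame of tray between 0.034 and 0.044 m and angle between straightedge_c's own z axis and vertical below 0.08 rad and angle between the y axis of straightedge_c and the y axis of tray, either way round below 0.17 rad and linear speed of straightedge below 0.02 m/s); the robot touches nothing.
It fails at once if the row is pressed on the fence with more than 14 N (contact force between fence and anything else above 14 N).
It fails at once if gripper or arm touches a cell, the fence or the bridge (contact force between any of the fingers, the arm and cell0 above 0.5 N or contact force between any of the fingers, the arm and cell1 above 0.5 N or contact force between any of the fingers, the arm and cell2 above 0.5 N or contact force between any of the fingers, the arm and cell3 above 0.5 N or contact force between any of the fingers, the arm and cell4 above 0.5 N or contact force between any of the fingers, the arm and fence above 0.5 N or contact force between any of the fingers, the arm and bridge above 0.5 N).
It fails at once if another thing on the bench is shifted by more than 15 mm (distance of any of spudger, tape, phone, spare_cell, screwdriver, multimeter, strip_reel from where it was at the start of the episode above 0.015 m).
It also fails if it takes over 72 s, if anything falls off the work surface, if the arm or the gripper's body presses on something with over 40 N, if the wrist force passes 120 N, or if a joint passes its speed limit or range.

## Working session

There is one attempt and no reset: what is moved stays moved. The work goes in short steps, Python scripts to look and compute and a tool call to move; the robot and the scene stay as the last step left them, time stands still between calls to the robot, and variables do not carry over. Pictures are saved under pics/ and viewed, at most 10 in all, crops included, and the job is handed in when it is done.

Besides the shell and the picture viewer there is one more tool, called after "Emit:" by a JSON object that holds its "op" and its "data", one argument or row to a line. step_arm: Moves the arm, as the interface text tells. Its arguments: {"type":"object","properties":{"moves":{"type":"array","items":{"type":"array","items":{"type":"array","items":{"type":"number"}}}}},"required":["moves"]}

```bash
mkdir -p pics; cat > h.py <<'E'
import numpy as np, cv2
from plant import ctrl, viewer
def R(o):
    o=np.array(o,float)
    if o.shape==(3,3): return o
    if o.size==4: raise SystemExit(o)
    from scipy.spatial.transform import Rotation
    return Rotation.from_euler('xyz',o,degrees=True).as_matrix()
def snap(n):
    ci=viewer.camera_info(n); im,d=viewer.snapshot(n); return ci,im,d
def pts(ci,d):
    K=np.array(ci['camera_matrix']); v,u=np.mgrid[:d.shape[0],:d.shape[1]]
    c=np.stack([(u-K[0,2])/K[0,0]*d,(v-K[1,2])/K[1,1]*d,d],-1)
    return c@R(ci['orientation']).T+np.array(ci['eye'])
E
python3 - <<'E'
from h import *
ci,im,d=snap('top'); print(ci); print(ctrl.get_obs())
np.savez('top.npz',im=im,P=pts(ci,d),d=d)
cv2.imwrite('pics/top.png',cv2.resize(im,(800,600),interpolation=cv2.INTER_CUBIC))
P=pts(ci,d); print(P[::60,::80].round(3).tolist())
E
```

```text
{'camera_matrix': array([[515.60102808,   0.        , 269.14547977],
       [  0.        , 515.60102808, 204.57631034],
       [  0.        ,   0.        ,   1.        ]]), 'eye': array([ 0.39537427, -0.01924066,  1.31081306]), 'orientation': array([-1.76079726e+02, -1.03111393e-01, -8.97523818e+01])}
{'clock': 0.05, 'joint_pos': array([-5.93511484e+01,  2.05919883e+01,  6.33937220e-01, -1.86331204e-02,
       -7.01353968e+01, -1.65063771e+01]), 'qvel': array([-0.03131023,  0.00617867,  0.07540396,  0.1338228 , -0.04194162,
        0.04786397]), 'tau': array([-9.44981548e-04, -5.84671462e+01,  2.94060820e+01,  7.02605546e+00,
        1.02272411e-02, -1.05056993e-04]), 'tool_pos': array([ 0.16476852, -0.65408448,  0.22562236]), 'orientation': array([ 1.79905426e+02, -9.75858886e-03, -1.65863863e+02]), 'force': array([-0.57962596,  0.8720771 , -0.55808281]), 'moment': array([ 0.02410107,  0.01811226, -0.01951021]), 'gripper_force': 0.0, 'opening': 0.08753529127630355}
[[[1.28, 0.98, -0.549], [0.955, 0.425, 0.136], [0.956, 0.237, 0.137], [1.277, 0.089, -0.534], [1.281, -0.207, -0.539], 
[... 327 characters left out ...]
, [0.704, -0.356, 0.006], [0.707, -0.565, -0.001]], [[0.537, 0.628, 0.074], [0.546, 0.462, 0.0], [0.546, 0.256, 0.012], [0.548, 0.054, 0.0], [0.547, -0.15, 0.014], [0.549, -0.354, 0.005], [0.55, -0.559, 0.004]], [[0.392, 0.598, 0.119], [0.393, 0.457, 0.003], [0.394, 0.255, 0.002], [0.395, 0.052, -0.001], [0.396, -0.15, 0.007], [0.397, -0.354, 0.0], [0.397, -0.556, 0.003]], [[0.242, 0.655, -0.001], [0.243, 0.452, 0.004], [0.244, 0.251, 0.005], [0.244, 0.051, 0.0], [0.245, -0.15, 0.002], [0.246, -0.351, 0.001], [0.247, -0.552, 0.004]], [[0.094, 0.649, -0.0], [0.095, 0.448, 0.002], [0.098, 0.247, 0.011], [0.194, 0.027, 0.43], [0.257, -0.08, 0.702], [0.097, -0.35, -0.002], [0.1, -0.548, 0.005]]]
```

View pics/top.png

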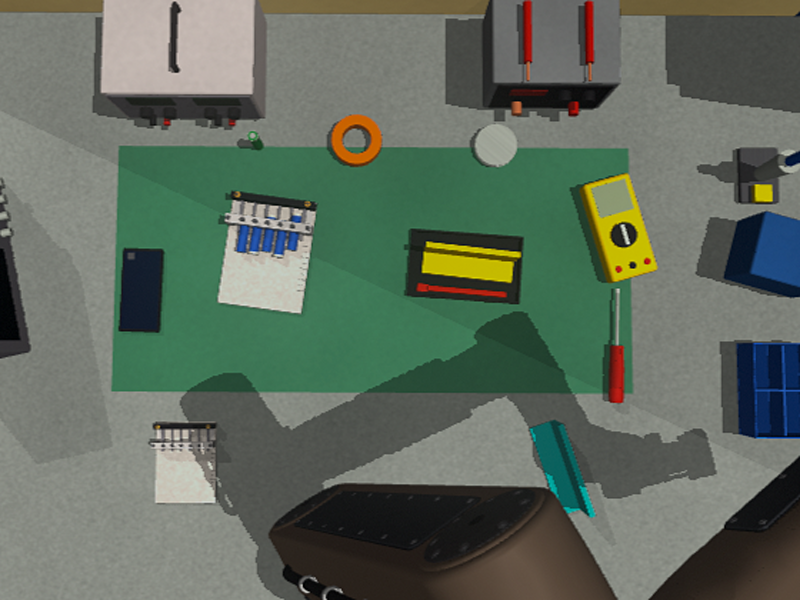

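The picture shows two white jigs: a large one at about (267,250) with blue cells, and a small one at (186,463) with no cells. The job needs the larger. There are two angles: a yellow one in the tray at (470,262), which is the one meant, and a turquoise one at (562,468), which is not. I'll confirm both choices in an enlarged crop.

```bash
python3 - <<'E'
import numpy as np, cv2
z=np.load('top.npz'); im=z['im']
a=cv2.resize(im[128:222,150:224],None,fx=6,fy=6,interpolation=cv2.INTER_CUBIC)
b=cv2.resize(im[156:216,282:370],None,fx=4,fy=4,interpolation=cv2.INTER_CUBIC)
o=np.zeros((600,800,3),np.uint8); o[:564,:444]=a; o[:240,446:798]=b
cv2.imwrite('pics/c1.png',o)
E
```

```text
(no output)
```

View pics/c1.png

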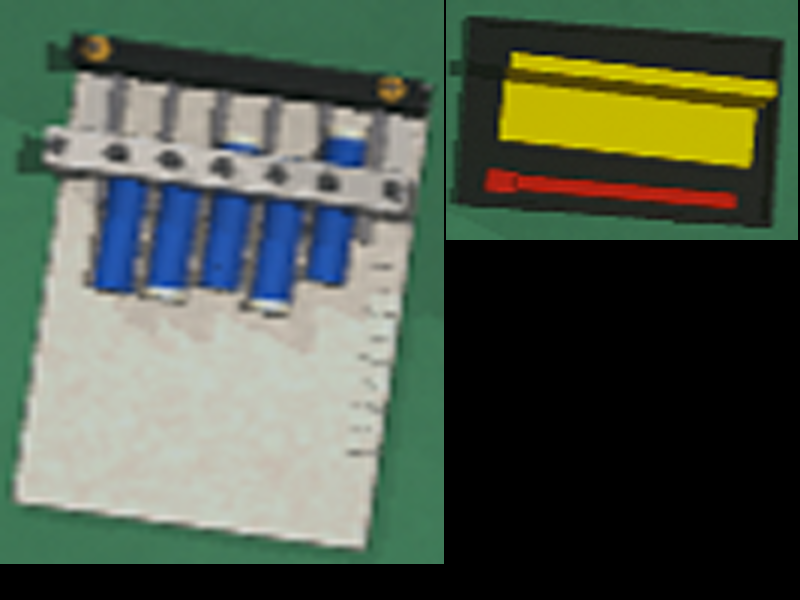

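The left crop is the large jig, with five blue cells under the bridge, the fence along y≈72–115 and the near deck corners at (15,502) and (367,548). The right crop is the yellow angle in the black tray, with the leg's top strip at (512,52)–(777,97), the foot towards the robot and the red spudger below it.

```bash
cat >> h.py <<'E'
def ray(ci,u,v,z):
    K=np.array(ci['camera_matrix']); r=R(ci['orientation'])@np.array([(u-K[0,2])/K[0,0],(v-K[1,2])/K[1,1],1])
    e=np.array(ci['eye']); return e+r*(z-e[2])/r[2]
E
python3 - <<'E'
from h import *
ci=viewer.camera_info('top')
J=lambda x,y,z:ray(ci,150+(x+.5)/6-.5,128+(y+.5)/6-.5,z)
T=lambda x,y,z:ray(ci,282+(x-446+.5)/4-.5,156+(y+.5)/4-.5,z)
def ang(a,b): d=b-a; return np.linalg.norm(d[:2]).round(4), np.degrees(np.arctan2(d[1],d[0])).round(2)
BL,BR=J(15,502,.008),J(367,548,.008); FL,FR=J(75,72,.008),J(428,115,.008)
print('deck',BL,BR,ang(BR,BL)); print('fence',FL,FR,ang(FR,FL),ang(BL,FL),ang(BR,FR))
c=[T(*p,.01) for p in [(467,17),(783,40),(770,227),(455,203)]]
print('tray',np.mean(c,0),[ang(c[1],c[0]),ang(c[2],c[3]),ang(c[3],c[0]),ang(c[2],c[1])])
s=[T(*p,.074) for p in [(512,52),(777,82),(777,98),(511,69)]]
print('SE',np.mean(s,0),[ang(s[1],s[0]),ang(s[2],s[3]),ang(s[3],s[0])])
for p in [(113,291),(165,300),(220,290),(268,310),(328,284)]: print('cell near end',J(*p,.017))
E
```

```text
deck [0.46642745 0.27482625 0.008     ] [0.44767948 0.12623008 0.008     ] (np.float64(0.1498), np.float64(82.81))
fence [0.64981643 0.25293476 0.008     ] [0.63202823 0.10251386 0.008     ] (np.float64(0.1515), np.float64(83.26)) (np.float64(0.1847), np.float64(-6.81)) (np.float64(0.1859), np.float64(-7.33))
tray [ 0.53239331 -0.16212654  0.01      ] [(np.float64(0.2014), np.float64(86.07)), (np.float64(0.1996), np.float64(85.89)), (np.float64(0.1188), np.float64(-3.55)), (np.float64(0.1194), np.float64(-4.43))]
SE [ 0.55375422 -0.17056063  0.074     ] [(np.float64(0.1609), np.float64(83.75)), (np.float64(0.1614), np.float64(84.0)), (np.float64(0.0104), np.float64(-3.31))]
cell near end [0.55499792 0.23335179 0.017     ]
cell near end [0.55128907 0.21142242 0.017     ]
cell near end [0.55562569 0.18836242 0.017     ]
cell near end [0.5472558  0.16805451 0.017     ]
cell near end [0.55837226 0.14297217 0.017     ]
```

Emit:
{"op": "step_arm", "data": {
  "moves": [
    [[2.6, 3.2, 0, 0.122, 8.7], [2.6, 3.2, 0, 0.122, 8.7], [2.6, 3.2, 0, 0.122, 8.7], [2.6, 3.2, 0, 0.122, 8.7], [2.6, 3.2, 0, 0.122, 8.7], [2.6, 3.2, 0, 0.122, 8.7], [2.6, 3.2, 0, 0.122, 8.7], [2.6, 3.2, 0, 0.122, 8.7], [2.6, 3.2, 0, 0.122, 8.7], [2.6, 3.2, 0, 0.122, 8.7]]
  ]
}}

```text
clock: 1.05
tool_pos: [0.4254, -0.3329, 0.2263]
orientation: [180.0, 0.0, -95.7]
force: [0.7, -0.5, -0.1]
opening: 0.0867
gripper_force: 0.0
```

Emit:
{"op": "step_arm", "data": {
  "moves": [
    [[2.58, 3.28, 0, 0, 8.7], [2.58, 3.28, 0, 0, 8.7], [2.58, 3.28, 0, 0, 8.7], [2.58, 3.28, 0, 0, 8.7], [2.58, 3.28, 0, 0, 8.7], [0, 0, 0, 0, 8.7], [0, 0, 0, 0, 8.7], [0, 0, 0, 0, 8.7]]
  ]
}}

```text
clock: 1.85
tool_pos: [0.5533, -0.1708, 0.2262]
orientation: [179.9, -0.0, -96.0]
force: [-0.4, -0.9, -0.0]
opening: 0.0875
gripper_force: 0.0
```

```bash
python3 - <<'E'
from h import *
o=ctrl.get_obs();print(o['clock'],o['tool_pos'],o['orientation'],o['force'],o['joint_pos'])
ci,im,d=snap('wrist'); print(ci)
import pickle; pickle.dump((ci,im,d),open('w1.pkl','wb'))
cv2.imwrite('pics/w1.png',cv2.resize(im,(800,600)))
E
```

```text
1.85 [ 0.55328337 -0.17081475  0.22616391] [ 1.79943277e+02 -2.37919755e-03 -9.59679498e+01] [-0.40748273 -0.85232923 -0.00579728] [ 2.18262253e+00  1.16195481e+01 -1.17440506e+01 -6.19203560e-03
 -6.66928889e+01 -8.14812075e+00]
{'camera_matrix': array([[314.54395041,   0.        , 274.34351466],
       [  0.        , 314.54395041, 205.66109828],
       [  0.        ,   0.        ,   1.        ]]), 'eye': array([ 0.54732366, -0.23700271,  0.38444617]), 'orientation': array([ 1.65349955e+02, -4.91790050e-02,  1.74001225e+02])}
```

View pics/w1.png

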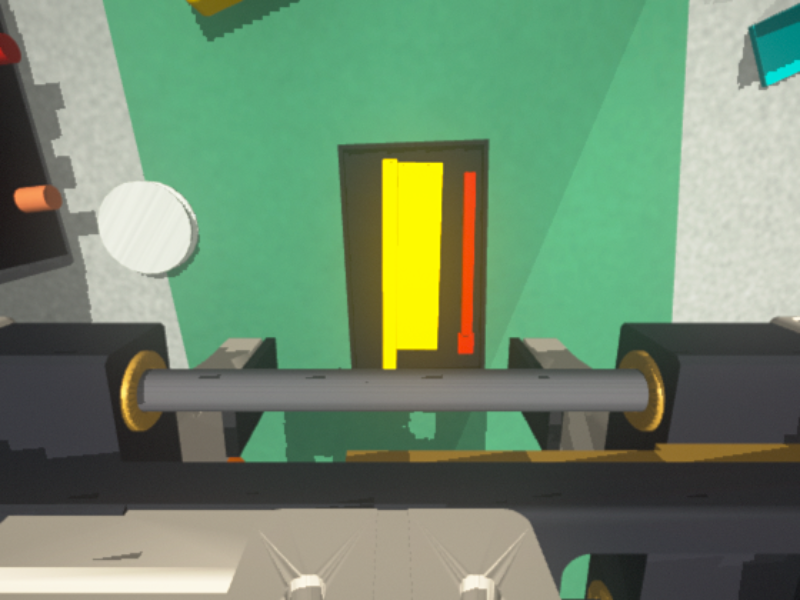

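The wrist view shows the straightedge's top strip at x≈383–398 from row 160 down to row 370. The foot is to its right, towards −x, with the spudger at x≈468, and the strip lies between the open fingers.

```bash
python3 - <<'E'
from h import *
ci=viewer.camera_info('wrist')
a=ray(ci,390.5*.7,160*.7,.074); b=ray(ci,390.5*.7,365*.7,.074)
print(a,b,np.degrees(np.arctan2(*(b-a)[1::-1])))
t=[ray(ci,x*.7,y*.7,.01) for x,y in [(339,146),(489,140)]]; print(t)
f=np.array([.5533,-.1708]); n=(b-a)[:2]/np.linalg.norm((b-a)[:2]); p=a[:2]+n*np.dot(f-a[:2],n); print(p)
E
```

```text
[ 0.54684249 -0.24781662  0.074     ] [ 0.56236253 -0.10209742  0.074     ] 83.92054851189837
[array([ 0.58628962, -0.26486762,  0.01      ]), array([ 0.46768301, -0.25687718,  0.01      ])]
[ 0.55502568 -0.1709838 ]
```

Emit:
{"op": "step_arm", "data": {
  "moves": [
    [[0.15, 0.2, -3, 0, 8.7], [0, 0, -3, 0, 8.7], [0, 0, -3, 0, 8.7], [0, 0, -3, 0, 8.7], [0, 0, -3, 0, 8.7], [0, 0, -1.5, 0, 8.7], [0, 0, -1.05, 0, 8.7], [0, 0, 0, 0, 8.7], [0, 0, 0, 0, 3], [0, 0, 0, 0, 2]]
  ]
}}

```text
clock: 2.9
tool_pos: [0.5562, -0.1688, 0.0523]
orientation: [-179.9, 0.0, -96.0]
force: [0.2, 0.9, 0.2]
opening: 0.0763
gripper_force: 0.0
```

Emit:
{"op": "step_arm", "data": {
  "moves": [
    [[0, 0, 0, 0, 1.5], [0, 0, 0, 0, 0.2], [0, 0, 0, 0, 0], [0, 0, 0, 0, 0], [0, 0, 0, 0, 0], [0, 0, 0, 0, 0], [0, 0, 0, 0, 0], [0, 0, 0, 0, 0]]
  ]
}}

```text
clock: 3.7
tool_pos: [0.5554, -0.1685, 0.051]
orientation: [180.0, -0.0, -96.0]
force: [0.1, -0.0, 0.4]
opening: 0.0124
gripper_force: 0.0
```

Emit:
{"op": "step_arm", "data": {
  "moves": [
    [[0, 0, 0, 0, 0], [0, 0, 0, 0, 0], [0, 0, 0, 0, 0], [0, 0, 0, 0, 0]]
  ]
}}

```text
clock: 4.1
tool_pos: [0.5554, -0.1685, 0.051]
orientation: [180.0, 0.0, -96.0]
force: [-0.3, 0.2, -0.5]
opening: 0.0101
gripper_force: 30.0
```

Emit:
{"op": "step_arm", "data": {
  "moves": [
    [[0, 0, 1, 0, 0], [0, 0, 2, 0, 0], [0, 0, 2, 0, 0], [0, 0, 2, 0, 0], [0, 0, 2, 0, 0], [0, 0, 2, 0, 0], [0, 0, 0, 0, 0], [-0.2, 1.8, 0, 0, 0], [-0.2, 1.8, 0, 0, 0]]
  ]
}}

```text
clock: 5.0
tool_pos: [0.5507, -0.1324, 0.1607]
orientation: [180.0, 0.0, -96.0]
force: [0.6, 0.6, -2.3]
opening: 0.0099
gripper_force: 30.0
```

Emit:
{"op": "step_arm", "data": {
  "moves": [
    [[-0.35, 3.3, 0, -0.002, 0], [-0.35, 3.3, 0, -0.002, 0], [-0.35, 3.3, 0, -0.002, 0], [-0.35, 3.3, 0, -0.002, 0], [-0.35, 3.3, 0, -0.002, 0], [-0.35, 3.3, 0, -0.002, 0], [-0.35, 3.3, 0, -0.002, 0], [-0.35, 3.3, 0, -0.002, 0], [-0.35, 3.3, 0, -0.002, 0], [-0.3, 2.8, 0, 0, 0]]
  ]
}}

```text
clock: 6.0
tool_pos: [0.5161, 0.1939, 0.1606]
orientation: [180.0, -0.0, -97.0]
force: [1.4, -1.2, -1.5]
opening: 0.0096
gripper_force: 30.0
```

Emit:
{"op": "step_arm", "data": {
  "moves": [
    [[0, 0, 0, 0, 0], [0, 0, 0, 0, 0], [0, 0, 0, 0, 0]]
  ]
}}

```text
clock: 6.3
tool_pos: [0.5165, 0.1918, 0.1607]
orientation: [180.0, -0.0, -97.0]
force: [0.0, -0.1, -2.2]
opening: 0.0103
gripper_force: 30.0
```

```bash
python3 - <<'E'
from h import *
o=ctrl.get_obs();print(o['clock'],o['tool_pos'],o['orientation'],o['force'],o['opening'])
ci,im,d=snap('wrist'); print(ci['eye'],ci['orientation'])
import pickle; pickle.dump((ci,im,d),open('w2.pkl','wb'))
ci2,im2,d2=snap('side'); pickle.dump((ci2,im2,d2),open('s2.pkl','wb')); print(ci2)
cv2.imwrite('pics/w2.png',np.hstack([cv2.resize(im[:,:],(400,300)),cv2.resize(im2,(400,300))]))
cv2.imwrite('pics/w2b.png',cv2.resize(im,(800,600)))
E
```

```text
6.3 [0.51651817 0.19184436 0.16068124] [ 1.79959197e+02 -3.59800819e-02 -9.70032522e+01] [ 0.04115549 -0.14397702 -2.23653907] 0.0102673521713123
[0.50932676 0.12587864 0.31898816] [ 1.65382656e+02 -3.81872569e-02  1.72964344e+02]
{'camera_matrix': array([[449.432668  ,   0.        , 277.48806541],
       [  0.        , 449.432668  , 214.47122385],
       [  0.        ,   0.        ,   1.        ]]), 'eye': array([-0.09705264, -0.8603956 ,  0.65543704]), 'orientation': array([-119.91832843,   -0.38381998,  -34.01179818])}
```

View pics/w2.png

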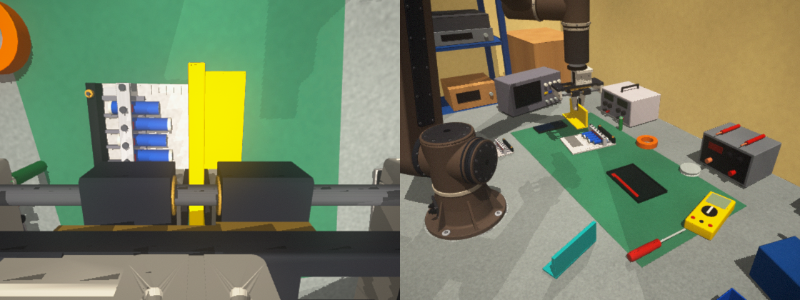

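The straightedge is held upright and parallel to the fence, with the cells (about (140,130)) between it and the fence. I'll enlarge this to measure the fence and the yaw.

```bash
python3 - <<'E'
import pickle,cv2
ci,im,d=pickle.load(open('w2.pkl','rb'))
cv2.imwrite('pics/c2.png',cv2.resize(im[82:232,106:306],None,fx=4,fy=4,interpolation=cv2.INTER_CUBIC))
E
```

```text
(no output)
```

View pics/c2.png

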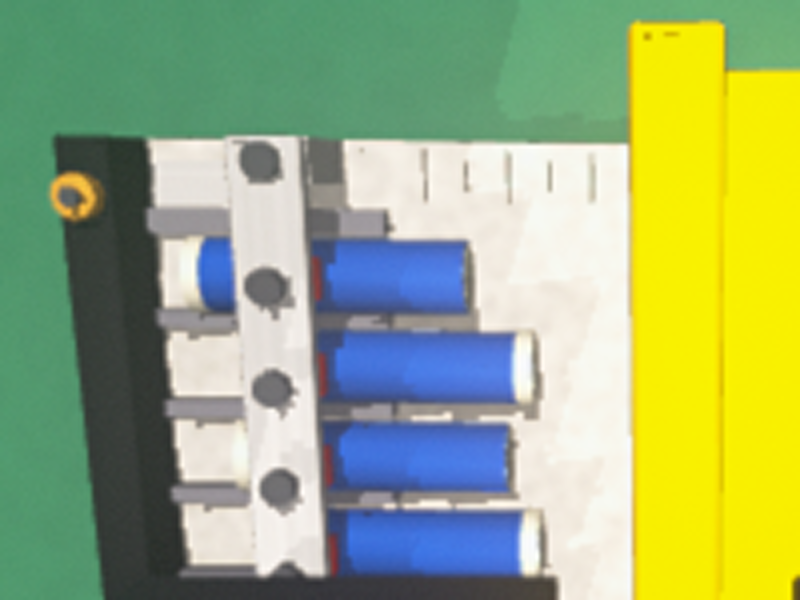

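The crop shows the fence's foot line running (148,140)–(185,570), cells 0–3, and the straightedge's top front edge (631,25)–(634,598) about parallel to the bridge.

```bash
python3 - <<'E'
from h import *; import pickle
ci,im,d=pickle.load(open('w2.pkl','rb'))
f=lambda x,y,z:ray(ci,106+(x+.5)/4-.5,82+(y+.5)/4-.5,z)
def A(n,p,q,z):
    a,b=f(*p,z),f(*q,z); print(n,a.round(4),b.round(4),np.degrees(np.arctan2(*(b-a)[1::-1])).round(2)); return a,b
a,b=A('fence',(148,140),(185,570),.008); A('fencetop',(106,137),(150,580),.032); A('SE',(631,25),(634,598),.184)
u=np.array([np.cos(np.radians(7)),-np.sin(np.radians(7))]); v=np.array([-u[1],u[0]])
print('fence x along u',a[:2]@u,b[:2]@u,'deck corner v',a[:2]@v,'tcp',np.array([.5165,.1918])@u,np.array([.5165,.1918])@v)
for p in [(470,275),(538,367),(514,460),(543,543)]: q=f(*p,.017)[:2]; print(q@u,q@v)
s=f(631,25,.184)[:2]; print('SE end',s@u,s@v)
E
```

```text
fence [0.6327 0.1042 0.008 ] [0.6476 0.2105 0.008 ] 82.03
fencetop [0.6322 0.1041 0.032 ] [0.6458 0.2054 0.032 ] 82.34
SE [0.5119 0.1115 0.184 ] [0.5196 0.1721 0.184 ] 82.78
fence x along u 0.6152777018184578 0.617090316553316 deck corner v 0.18048879358256426 tcp 0.48927554725763545 0.25331586775356424
0.538589792879866 0.21153376479975095
0.5230811666660615 0.2335049047774594
0.5296360741185692 0.2565441445356322
0.5230745478884211 0.27787335296119064
SE end 0.4945226339420557 0.17303131154902987
```

Emit:
{"op": "step_arm", "data": {
  "moves": [
    [[0, 0.2, -2, -0.005, 0], [0, 0, -2, 0, 0], [0, 0, -2, 0, 0], [0, 0, -2, 0, 0], [0, 0, -1.5, 0, 0], [0, 0, -0.55, 0, 0], [0.6, -0.08, 0, 0, 0], [0.6, -0.08, 0, 0, 0], [0.6, -0.08, 0, 0, 0], [0, 0, 0, 0, 0]]
  ]
}}

```text
clock: 7.4
tool_pos: [0.5364, 0.1923, 0.0613]
orientation: [-179.9, 0.1, -97.3]
force: [-0.6, -0.9, -1.6]
opening: 0.0097
gripper_force: 30.0
```

Emit:
{"op": "step_arm", "data": {
  "moves": [
    [[0, 0, 0, 0, 0], [0, 0, 0, 0, 0]]
  ]
}}

```text
clock: 7.6
tool_pos: [0.5348, 0.1921, 0.0607]
orientation: [-180.0, 0.0, -97.3]
force: [0.2, -0.4, -1.5]
opening: 0.0098
gripper_force: 30.0
```

Emit:
{"op": "step_arm", "data": {
  "moves": [
    [[0.2, -0.026, 0, 0, 0], [0.2, -0.026, 0, 0, 0], [0.2, -0.026, 0, 0, 0], [0.2, -0.026, 0, 0, 0], [0.2, -0.026, 0, 0, 0], [0.2, -0.026, 0, 0, 0], [0.2, -0.026, 0, 0, 0], [0.2, -0.026, 0, 0, 0]]
  ]
}}

```text
clock: 8.4
tool_pos: [0.5495, 0.1894, 0.06]
orientation: [179.9, -0.1, -97.3]
force: [-5.8, 0.7, 0.2]
opening: 0.0097
gripper_force: 30.0
```

Emit:
{"op": "step_arm", "data": {
  "moves": [
    [[0.1, -0.013, 0, 0, 0], [0.1, -0.013, 0, 0, 0], [0.1, -0.013, 0, 0, 0], [0.1, -0.013, 0, 0, 0], [0.1, -0.013, 0, 0, 0], [0.1, -0.013, 0, 0, 0], [0.1, -0.013, 0, 0, 0], [0.1, -0.013, 0, 0, 0]]
  ]
}}

```text
clock: 9.2
tool_pos: [0.5569, 0.1882, 0.0598]
orientation: [179.8, -0.1, -97.3]
force: [-6.6, 1.7, 0.9]
opening: 0.0095
gripper_force: 30.0
```

Emit:
{"op": "step_arm", "data": {
  "moves": [
    [[0.1, -0.013, 0, 0, 0], [0.1, -0.013, 0, 0, 0], [0.1, -0.013, 0, 0, 0]]
  ]
}}

```text
clock: 9.5
tool_pos: [0.5598, 0.1879, 0.0598]
orientation: [179.8, -0.1, -97.3]
force: [-6.2, 1.3, 0.4]
opening: 0.0099
gripper_force: 30.0
```

Emit:
{"op": "step_arm", "data": {
  "moves": [
    [[0.1, -0.013, 0, 0, 0], [0.1, -0.013, 0, 0, 0], [0.1, -0.013, 0, 0, 0], [0.1, -0.013, 0, 0, 0], [0.1, -0.013, 0, 0, 0]]
  ]
}}

```text
clock: 10.0
tool_pos: [0.5643, 0.1871, 0.0596]
orientation: [179.7, -0.1, -97.3]
force: [-8.5, 1.4, 0.7]
opening: 0.0096
gripper_force: 30.0
```

Emit:
{"op": "step_arm", "data": {
  "moves": [
    [[0.1, -0.013, 0, 0, 0], [0.1, -0.013, 0, 0, 0]]
  ]
}}

```text
clock: 10.2
tool_pos: [0.5663, 0.1869, 0.0596]
orientation: [179.7, -0.1, -97.3]
force: [-8.4, 1.3, 0.4]
opening: 0.0098
gripper_force: 30.0
```

Emit:
{"op": "step_arm", "data": {
  "moves": [
    [[0.05, -0.006, 0, 0, 0], [0.05, -0.006, 0, 0, 0], [0.05, -0.006, 0, 0, 0], [0.05, -0.006, 0, 0, 0]]
  ]
}}

```text
clock: 10.6
tool_pos: [0.5682, 0.1866, 0.0596]
orientation: [179.7, -0.1, -97.3]
force: [-8.5, 1.8, 1.2]
opening: 0.0101
gripper_force: 30.0
```

Emit:
{"op": "step_arm", "data": {
  "moves": [
    [[0.05, -0.006, 0, 0, 0], [0.05, -0.006, 0, 0, 0], [0.05, -0.006, 0, 0, 0]]
  ]
}}

```text
clock: 10.9
tool_pos: [0.5697, 0.1864, 0.0596]
orientation: [179.7, -0.1, -97.3]
force: [-9.5, 1.0, 0.0]
opening: 0.0096
gripper_force: 30.0
```

Emit:
{"op": "step_arm", "data": {
  "moves": [
    [[0.05, -0.006, 0, 0, 0], [0.05, -0.006, 0, 0, 0]]
  ]
}}

```text
clock: 11.1
tool_pos: [0.5707, 0.1863, 0.0596]
orientation: [179.7, -0.1, -97.3]
force: [-9.9, 1.8, 1.5]
opening: 0.0099
gripper_force: 30.0
```

Emit:
{"op": "step_arm", "data": {
  "moves": [
    [[0.04, -0.005, 0, 0, 0], [0.04, -0.005, 0, 0, 0]]
  ]
}}

```text
clock: 11.3
tool_pos: [0.5715, 0.1862, 0.0596]
orientation: [179.7, -0.1, -97.3]
force: [-8.2, 1.3, 0.5]
opening: 0.0102
gripper_force: 30.0
```

Emit:
{"op": "step_arm", "data": {
  "moves": [
    [[0.04, -0.005, 0, 0, 0], [0.04, -0.005, 0, 0, 0]]
  ]
}}

```text
clock: 11.5
tool_pos: [0.5723, 0.1861, 0.0596]
orientation: [179.7, -0.1, -97.3]
force: [-8.6, 1.7, 0.6]
opening: 0.0096
gripper_force: 30.0
```

Emit:
{"op": "step_arm", "data": {
  "moves": [
    [[0.04, -0.005, 0, 0, 0], [0.04, -0.005, 0, 0, 0]]
  ]
}}

```text
clock: 11.7
tool_pos: [0.5727, 0.186, 0.0595]
orientation: [179.7, -0.1, -97.3]
force: [-11.1, 2.7, 1.7]
opening: 0.0099
gripper_force: 30.1
```

Emit:
{"op": "step_arm", "data": {
  "moves": [
    [[0.04, -0.005, 0, 0, 0], [0.04, -0.005, 0, 0, 0]]
  ]
}}

```text
clock: 11.9
tool_pos: [0.573, 0.1858, 0.0593]
orientation: [179.6, -0.2, -97.3]
force: [-12.3, 2.8, 2.5]
opening: 0.0101
gripper_force: 30.1
```

Emit:
{"op": "step_arm", "data": {
  "moves": [
    [[0.04, -0.005, 0, 0, 0], [0.03, -0.004, 0, 0, 0]]
  ]
}}

```text
clock: 12.1
tool_pos: [0.5732, 0.1857, 0.0592]
orientation: [179.6, -0.2, -97.4]
force: [-13.8, 3.6, 2.3]
opening: 0.0093
gripper_force: 30.2
```

Emit:
{"op": "step_arm", "data": {
  "moves": [
    [[0.03, -0.004, 0, 0, 0], [0, 0, 0, 0, 0]]
  ]
}}

```text
clock: 12.3
tool_pos: [0.5734, 0.1856, 0.0591]
orientation: [179.6, -0.2, -97.4]
force: [-13.8, 4.2, 2.8]
opening: 0.0099
gripper_force: 30.2
```

```bash
python3 - <<'E'
from h import *
for n in ('top','wrist'):
    o=ctrl.get_obs();print(o['clock'],o['tool_pos'],o['orientation'],o['force'],o['moment'])
    ci,im,d=snap(n); cv2.imwrite(f'pics/push_{n}.png',im)
a=cv2.imread('pics/push_top.png'); b=cv2.imread('pics/push_wrist.png')
a=cv2.resize(a[125:215,145:245],(400,360),interpolation=cv2.INTER_CUBIC); b=cv2.resize(b[60:270,60:340],(400,300))
o=np.zeros((360,800,3),np.uint8);o[:,:400]=a;o[:300,400:]=b; cv2.imwrite('pics/c3.png',o)
E
```

```text
12.3 [0.57338918 0.18563963 0.05911289] [ 1.79587502e+02 -1.76244201e-01 -9.73514528e+01] [-13.82691613   4.19983914   2.79151445] [ 1.44123199  5.70283088 -0.09735697]
12.35 [0.57335678 0.18562679 0.05909362] [ 1.79585598e+02 -1.78135344e-01 -9.73530113e+01] [-13.63216621   4.7362632    2.98790252] [ 1.50977006  5.68646393 -0.05469876]
```

View pics/c3.png

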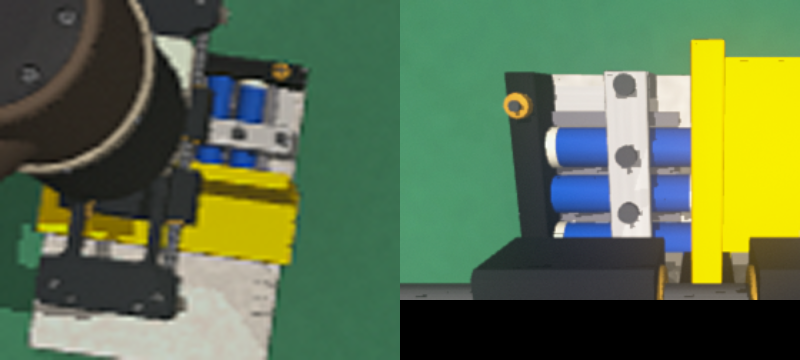

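All three visible cell ends (left edges at 546–556) sit on the fence line, and the straightedge bears on the row. I'll press slightly harder and hold.

Emit:
{"op": "step_arm", "data": {
  "moves": [
    [[0.03, -0.004, 0, 0, 0], [0.02, -0.003, 0, 0, 0], [0, 0, 0, 0, 0], [0, 0, 0, 0, 0]]
  ]
}}

```text
clock: 12.8
tool_pos: [0.5737, 0.1856, 0.0591]
orientation: [179.6, -0.2, -97.4]
force: [-13.3, 3.5, 2.2]
opening: 0.0101
gripper_force: 30.3
```

Emit:
{"op": "step_arm", "data": {
  "moves": [
    [[0, 0, 0, 0, 0], [0, 0, 0, 0, 0], [0, 0, 0, 0, 0]]
  ]
}}

```text
clock: 13.1
tool_pos: [0.5737, 0.1856, 0.0591]
orientation: [179.6, -0.2, -97.4]
force: [-14.1, 3.7, 2.2]
opening: 0.0098
gripper_force: 30.3
```

Emit:
{"op": "step_arm", "data": {
  "moves": [
    [[0.04, -0.005, 0, 0, 0], [0.04, -0.005, 0, 0, 0], [0, 0, 0, 0, 0]]
  ]
}}

```text
clock: 13.4
tool_pos: [0.5742, 0.1854, 0.059]
orientation: [179.5, -0.2, -97.4]
force: [-15.2, 4.2, 2.6]
opening: 0.0101
gripper_force: 30.3
```

Emit:
{"op": "step_arm", "data": {
  "moves": [
    [[0, 0, 0, 0, 0], [0, 0, 0, 0, 0]]
  ]
}}

```text
clock: 13.6
tool_pos: [0.5742, 0.1854, 0.059]
orientation: [179.5, -0.2, -97.4]
force: [-15.6, 4.2, 3.7]
opening: 0.0101
gripper_force: 30.3
```

```bash
python3 - <<'E'
from h import *
f=[]
for i in range(3):
    ci,im,d=snap('wrist'); f.append(ctrl.get_obs()['force'])
print(np.mean(f,0)); cv2.imwrite('pics/c4.png',cv2.resize(im[80:230,110:310],None,fx=4,fy=4,interpolation=cv2.INTER_CUBIC))
E
```

```text
[-14.91185579   3.49006915   2.83005934]
```

View pics/c4.png

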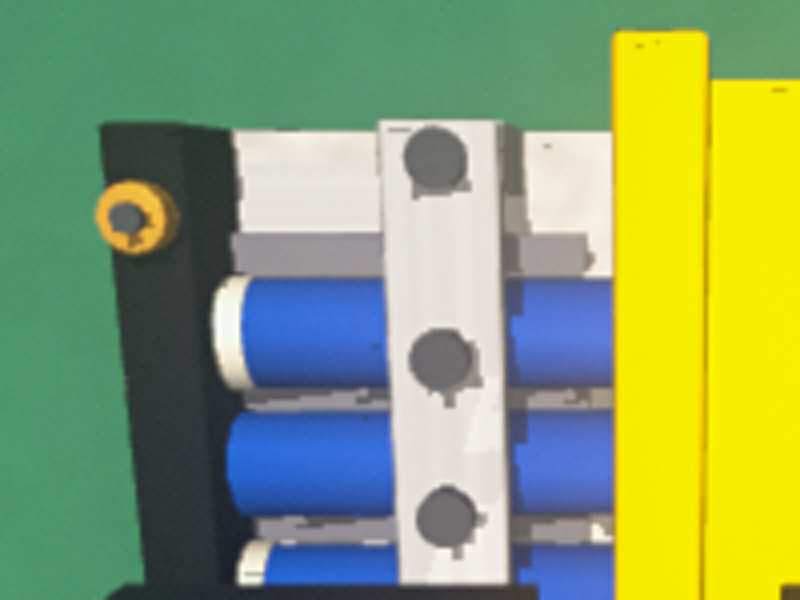

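The three visible cells reach the fence at (213,330), (227,463) and (238,565), and the fence's top front edge runs from (181,125). I'll check the numbers.

```bash
python3 - <<'E'
from h import *
o=ctrl.get_obs(); print(o['force'],o['moment'])
ci=viewer.camera_info('wrist')
f=lambda x,y,z:ray(ci,110+(x+.5)/4-.5,80+(y+.5)/4-.5,z)
t=np.radians(7.3); u=np.array([np.cos(t),-np.sin(t)]); v=np.array([-u[1],u[0]])
for n,p,z in [('foot',(238,140),.008),('foot2',(232,235),.008),('top',(181,125),.032),('top2',(211,575),.032),('c0',(213,330),.017),('c1',(227,463),.017),('c2',(238,568),.017)]:
    q=f(*p,z)[:2]; print(n,q@u,q@v)
ci,im,d=snap('side'); K=ci['camera_matrix']; Rm=R(ci['orientation'])
c=(np.array([.61,.18,.02])-ci['eye'])@Rm; print(K[0,0]*c[0]/c[2]+K[0,2],K[1,1]*c[1]/c[2]+K[1,2])
cv2.imwrite('pics/side3.png',im)
E
```

```text
[-14.83289486   3.23550673   2.88999355] [ 1.52318595  6.12336987 -0.08316418]
foot 0.6135647690016601 0.18469378851583523
foot2 0.6157963339248292 0.19953029527348332
top 0.6138944799672532 0.1833677734506305
top2 0.6156679897059841 0.24979383325990429
c0 0.6171550376388544 0.21388644609123525
c1 0.6168198411704596 0.23547001157666572
c2 0.6165508553666159 0.2533522381622456
277.44831450206607 189.99691736267368
```

Emit:
{"op": "step_arm", "data": {
  "moves": [
    [[0.04, -0.005, 0, 0, 0], [0.02, -0.003, 0, 0, 0], [0, 0, 0, 0, 0], [0, 0, 0, 0, 0], [0, 0, 0, 0, 0], [0, 0, 0, 0, 0], [0, 0, 0, 0, 0], [0, 0, 0, 0, 0]]
  ]
}}

```text
clock: 14.6
tool_pos: [0.5747, 0.1853, 0.059]
orientation: [179.5, -0.2, -97.4]
force: [-15.6, 4.7, 3.5]
opening: 0.0105
gripper_force: 30.4
```

Emit:
{"op": "step_arm", "data": {
  "moves": [
    [[-0.2, 0.026, 0, 0, 0], [-0.3, 0.04, 0, 0, 0], [-0.5, 0.065, 0, 0, 0], [-1, 0.13, 0, 0, 0], [-1, 0.13, 0, 0, 0], [-1, 0.13, 0, 0, 0], [-1, 0.13, 0, 0, 0], [0, 0, 0, 0, 0], [0, 0, 0, 0, 0], [0, 0, 0, 0, 0]]
  ]
}}

```text
clock: 15.6
tool_pos: [0.5299, 0.1931, 0.0608]
orientation: [-180.0, 0.0, -97.3]
force: [0.1, 0.6, -1.5]
opening: 0.01
gripper_force: 30.0
```

```bash
python3 - <<'E'
from h import *
import pickle
o=ctrl.get_obs();print(o['clock'],o['tool_pos'],o['orientation'],o['force'],o['opening'])
w=snap('wrist'); s=snap('side'); pickle.dump((w,s),open('r.pkl','wb'))
a=cv2.resize(w[1][70:230,100:310],(400,305),interpolation=cv2.INTER_CUBIC); b=cv2.resize(s[1][130:250,200:360],(400,300),interpolation=cv2.INTER_CUBIC)
o=np.zeros((305,800,3),np.uint8);o[:,:400]=a;o[:300,400:]=b; cv2.imwrite('pics/c5.png',o)
E
```

```text
15.6 [0.52986676 0.19309102 0.0607745 ] [-1.79968410e+02  2.13903794e-02 -9.72611144e+01] [ 0.14294008  0.5550768  -1.5185201 ] 0.010047636872090558
```

View pics/c5.png

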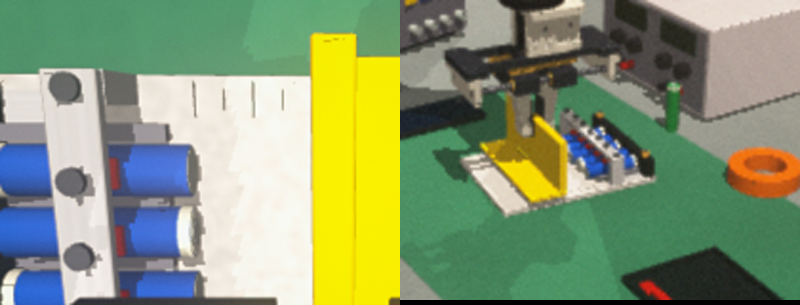

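The straightedge has come back upright and square, and the row stays put with its near ends aligned (about (195,170) and (198,233)). I'll lift it and return to the tray.

Emit:
{"op": "step_arm", "data": {
  "moves": [
    [[0, 0, 2, 0, 0], [0, 0, 2, 0, 0], [0, 0, 3, 0, 0], [0, 0, 3, 0, 0], [0, -1.5, 0, 0, 0], [0.2, -3, 0, 0.01, 0], [0.3, -3, 0, 0.01, 0], [0.3, -3, 0, 0.01, 0], [0.3, -3, 0, 0.01, 0], [0.3, -3, 0, 0.01, 0]]
  ]
}}

```text
clock: 16.7
tool_pos: [0.5432, 0.0262, 0.1599]
orientation: [180.0, -0.0, -94.4]
force: [1.1, 0.4, -1.8]
opening: 0.0095
gripper_force: 30.0
```

Emit:
{"op": "step_arm", "data": {
  "moves": [
    [[0.3, -3.5, 0, 0.007, 0], [0.3, -3.5, 0, 0, 0], [0.2, -3.5, 0, 0, 0], [0, -3.5, 0, 0, 0], [0, -3.5, 0, 0, 0], [0, -1.65, 0, 0, 0], [0, 0, 0, 0, 0], [0, 0, 0, 0, 0], [0, 0, 0, 0, 0]]
  ]
}}

```text
clock: 17.6
tool_pos: [0.5513, -0.1633, 0.1602]
orientation: [180.0, 0.0, -94.0]
force: [-0.6, 0.0, -1.6]
opening: 0.0099
gripper_force: 30.0
```

```bash
python3 - <<'E'
from h import *
o=ctrl.get_obs();print(o['clock'],o['tool_pos'],o['orientation'],o['force'],o['opening'])
w=snap('wrist'); t=snap('top')
a=cv2.resize(w[1][60:300,180:400],(550,600),interpolation=cv2.INTER_CUBIC); b=cv2.resize(t[1][130:185,150:212],(248,220),interpolation=cv2.INTER_CUBIC)
o=np.zeros((600,800,3),np.uint8);o[:,:550]=a;o[:220,552:]=b; cv2.imwrite('pics/c6.png',o)
import pickle; pickle.dump((w,t),open('p.pkl','wb'))
E
```

```text
17.6 [ 0.55130675 -0.16326703  0.16019862] [ 1.79971997e+02  7.64506462e-03 -9.40029564e+01] [-0.63075234  0.04943077 -1.64254176] 0.009893271965709374
```

View pics/c6.png

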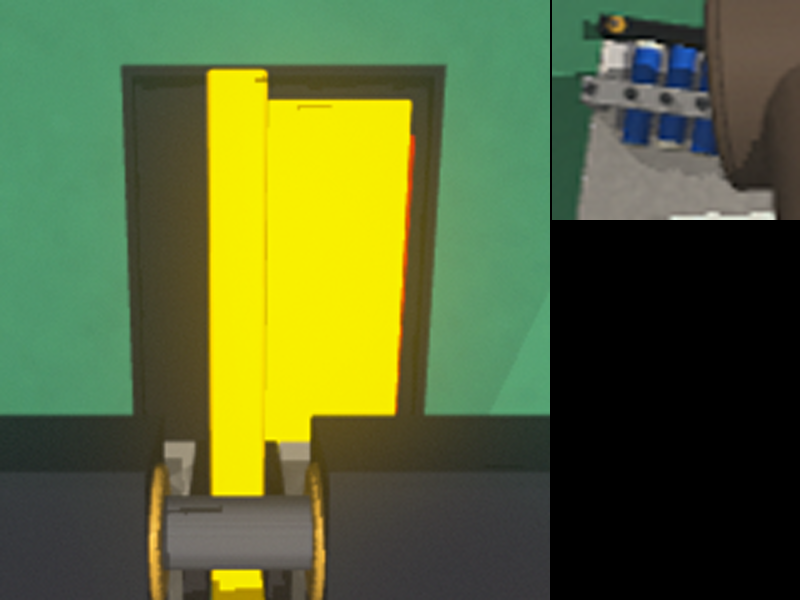

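The straightedge hangs parallel to the tray on its +x half, with the red spudger visible just clear of the foot at x≈412. In the top view the cells (630–710, 45–150) are still at the fence.

Emit:
{"op": "step_arm", "data": {
  "moves": [
    [[0.2, 0, -2, 0, 0], [0, 0, -2.5, 0, 0], [0, 0, -2.5, 0, 0], [0, 0, -2, 0, 0], [0, 0, -1, 0, 0], [0, 0, -0.5, 0, 0], [0, 0, -0.3, 0, 0], [0, 0, 0, 0, 0], [0, 0, 0, 0, 0]]
  ]
}}

```text
clock: 18.6
tool_pos: [0.5541, -0.1636, 0.0534]
orientation: [-179.9, 0.0, -94.0]
force: [1.3, -0.1, -1.8]
opening: 0.0096
gripper_force: 30.0
```

Emit:
{"op": "step_arm", "data": {
  "moves": [
    [[0, 0, -0.05, 0, 0], [0, 0, -0.05, 0, 0], [0, 0, 0, 0, 0]]
  ]
}}

```text
clock: 18.9
tool_pos: [0.5535, -0.1637, 0.0518]
orientation: [-180.0, 0.0, -94.0]
force: [-0.1, 0.1, -1.4]
opening: 0.0101
gripper_force: 30.0
```

Emit:
{"op": "step_arm", "data": {
  "moves": [
    [[0, 0, -0.04, 0, 0], [0, 0, -0.04, 0, 0], [0, 0, 0, 0, 0], [0, 0, 0, 0, 0]]
  ]
}}

```text
clock: 19.3
tool_pos: [0.5537, -0.1637, 0.0511]
orientation: [-180.0, -0.0, -94.0]
force: [-1.3, 0.4, 4.4]
opening: 0.0098
gripper_force: 30.0
```

Emit:
{"op": "step_arm", "data": {
  "moves": [
    [[0, 0, -0.03, 0, 0], [0, 0, 0, 0, 0], [0, 0, 0, 0, 0]]
  ]
}}

```text
clock: 19.6
tool_pos: [0.5537, -0.1637, 0.0511]
orientation: [-180.0, -0.0, -94.0]
force: [-1.4, 1.1, 8.3]
opening: 0.0094
gripper_force: 30.0
```

Seated on the floor. Now I'll release, opening slowly, and rise.

Emit:
{"op": "step_arm", "data": {
  "moves": [
    [[0, 0, 0.05, 0, 1.2], [0, 0, 0, 0, 2], [0, 0, 0, 0, 4], [0, 0, 0, 0, 5], [0, 0, 0, 0, 6], [0, 0, 0, 0, 6], [0, 0, 0, 0, 6], [0, 0, 0, 0, 6], [0, 0, 0, 0, 6]]
  ]
}}

```text
clock: 20.5
tool_pos: [0.5535, -0.1636, 0.0509]
orientation: [180.0, -0.0, -94.0]
force: [-0.5, -0.0, 0.7]
opening: 0.0594
gripper_force: 0.0
```

Emit:
{"op": "step_arm", "data": {
  "moves": [
    [[0, 0, 1, 0, 6], [0, 0, 2, 0, 6], [0, 0, 3, 0, 6], [0, 0, 3, 0, 6], [0, 0, 3, 0, 6], [0, 0, 3, 0, 6], [0, 0, 3, 0, 6], [-1, -3, 0, 0, 6], [-1, -3, 0, 0, 6], [0, 0, 0, 0, 6]]
  ]
}}

```text
clock: 21.5
tool_pos: [0.5324, -0.2259, 0.2322]
orientation: [-179.9, -0.0, -94.1]
force: [-0.6, 0.1, 1.2]
opening: 0.0598
gripper_force: 0.0
```

Emit:
{"op": "step_arm", "data": {
  "moves": [
    [[-1, -4, 0, 0, 6], [-1, -4, 0, 0, 6], [-1, -4, 0, 0, 6], [-1, -4, 0, 0, 6], [0, 0, 0, 0, 6], [0, 0, 0, 0, 6], [0, 0, 0, 0, 6]]
  ]
}}

```text
clock: 22.2
tool_pos: [0.4936, -0.3831, 0.2313]
orientation: [-180.0, 0.0, -94.0]
force: [0.4, -0.1, 0.6]
opening: 0.0601
gripper_force: 0.0
```

```bash
python3 - <<'E'
from h import *
o=ctrl.get_obs();print(o['clock'],o['tool_pos'],o['force'],o['opening'])
ci,im,d=snap('top')
a=cv2.resize(im[128:222,150:224],None,fx=6,fy=6,interpolation=cv2.INTER_CUBIC)
b=cv2.resize(im[156:216,282:370],None,fx=4,fy=4,interpolation=cv2.INTER_CUBIC)
o=np.zeros((600,800,3),np.uint8); o[:564,:444]=a; o[:240,446:798]=b
o[250:590,446:798]=cv2.resize(im,(352,340))
cv2.imwrite('pics/c7.png',o)
E
```

```text
22.2 [ 0.49359722 -0.38310986  0.2312805 ] [ 0.41289914 -0.0978846   0.59824439] 0.06014536776261357
```

View pics/c7.png

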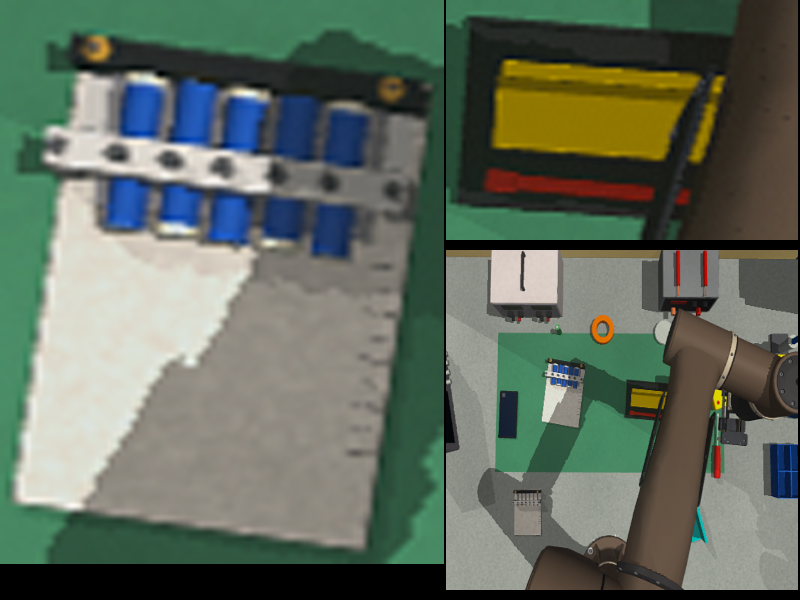

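All five cells are at the fence: their near ends run (127,230) to (331,257) in a straight line parallel to it. The straightedge stands released in its tray, clear of the spudger, so I'll hand in.

```bash
python3 -c "
from plant import close_job; print(close_job())"
```

```text
the job is handed in; nothing more can be done
None
```

I handed the job in at about 22 s of the 72 s. In the last picture all five cells are flush on the fence and the straightedge stands released in its tray, clear of the spudger. By the wrist force (about 15–16 N, against 8.7 N for sliding), the lean was roughly 6 to 7 N for over a second. The hand-in call returned no verdict.

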